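Pack the colour-coded repair caddy

ROBOT

A 6-joint arm with a two-finger parallel gripper is mounted at the origin on a cart in front of the work surface, level with it; the furniture and walls round the work are solid. World frame = base frame: x ahead of the robot, y to its left, z up, the work surface at z = 0. Lengths are in m, angles in rad, forces in N, time in s.
With the tool pointing down it reaches from about 0.25 to 0.85 m from the base axis. Payload 12.5 kg.
Tool frame: the origin (TCP) lies at the centre of the arm's flange, where the gripper is bolted on; the fingertips stand 186 mm ahead of it and the grasp point (between the pads) lies 167 mm ahead of it; z points along the fingers, y is the line along which they close (so a half turn about z gives the same grasp; the last joint's range is limited). The gripper opens to 93 mm and grips with 3 to 60 N. Pads are 15 mm wide; open, the fingers measure 128 mm over their backs; the gripper's body (75 mm by 188 mm) begins 65 mm behind the grasp point.
Start: joints at [1.022, 0.351, 1.652, -0, 1.139, -0.085], TCP at [0.246, 0.492, 0.405] pointing down, gripper open.
Joint ranges: [-2.75, 2.75], [-0.79, 2.1], [0.01, 2.65], [-1.57, 4.71], [0.07, 3.14], [-2.87, 2.87]. Speed limits (rad/s): [2.22, 2.22, 2.79, 3.14, 3.14, 3.14].

INTERFACE

Orientations are given as a 3x3 rotation matrix whose columns are the frame's x, y, z axes.
In Python, from cell import r gives the robot as it stands.
- The arm moves only by the shell command python3 -m inch 'ROWS' [FORCE]. ROWS is JSON, a list of rows, each a list of 3 entries, a list of its own where there are three numbers: the closure, from -1 (fully open) to 1 (shut), then the shift along the world's x, y, z in cm, then the turn, a rotation vector about the world's x, y, z in rad. In form: [[gripper, [tx, ty, tz], [rx, ry, rz]], ...]. A call has exactly 8 rows; each row shifts and turns the commanded pose from where the row before left it; what a row does not reach is not made up. A row lasts 1/8 s, in which the tool goes at most 62.5 mm and 10.7 degrees, less where a joint would pass 70% of its speed; a pose out of reach is approached as far as the arm can. A call with a gripper value outside its range is refused whole. The fingers move at their own pace and stop on an object; FORCE is the grip in N (left out, the last holds). Time passes only in rows, so rows that do not move let the fingers close, or fill a call up. It gives the time, the measured TCP pose, the force, the opening and the grip force at its end, in the units of the state.
- r.read_state(): the state, without advancing time (a new reading comes with each control period).
- r.snapshot(name): name is "scene" or "top"; returns the picture (400x640x3 uint8, red, green, blue); there is no depth.
- r.calibration(name): a dict with "camera_matrix" (3x3 intrinsics, pixels), "R" (3x3) and "t" (3): a world point X has camera coordinates R X + t. Camera axes: x right, y down, z forward; pixel columns grow to the right and rows downward; lengths in m; the calibration is good to about 2 mm. A picture is of the moment at which its call begins. calibration takes no time and is no camera call.
- r.hand_in(): hands the job in; it is judged then, once.
The state is a dict: "clock": time; "qpos": joint angles; "qvel": joint speeds; "joint_efforts": joint torques, N m; "tcp_pos": TCP position; "ee_rot": TCP orientation; "contact_force": force on the tool from outside, world axes, zero at the start; "torque": the same for the moment, N m; "opening": finger opening in m; "grip_force": force on a finger pad.
Only numpy, scipy, OpenCV 4.12 (cv2) and the standard library are available. Lean on these libraries where they do the work, as an engineer would, in place of code of your own. Each camera call takes 0.05 s, during which the arm holds its last target. There are 200 camera calls.

TASK

Pack the repair caddy: put the red memory stick, the small pink note pad, the black loupe and the little green bottle each into the bin of its own colour, flat on the bin's floor and the same way up as they are now. The bottle goes in last, after the other three, and stays upright throughout, since it stands tall in the caddy and is easily knocked over. The big yellow note pad and the roll of black tape are not part of the kit: leave them where they lie on the desk.

Things in the scene. Friction and masses are not known exactly. Their poses are not given: they have to be found in the camera images.
- usb_red: Red memory stick with a metal plug, lying flat, 18 x 53 x 8 mm (x, y, z), about 12 g; long axis y: grasp across x (18 mm). Loose; stands on the desk at the start. Origin at the centre of its underside, z up.
- notes_pink_pad: Small pink sticky-note pad lying flat, 40 x 51 x 11 mm (x, y, z), about 60 g; rigid; grasp across x (40 mm). Loose; stands on the desk at the start. Origin at the centre of its underside, z up.
- loupe_black: Black round loupe (a stepped cup, wider at the top), 38 mm high: 36 mm across its lower 14 mm, 43 mm across from 18 mm up; about 35 g, stands with its wide open end up. Loose; stands on the desk at the start. Origin at the centre of its underside, z up.
- bottle_green: Little lime-green bottle standing upright, 97 mm tall: body 36 mm across up to 65 mm, cap 30 mm across above; about 60 g. Loose; stands on the desk at the start. Origin at the centre of its underside, z up.
- notes_yellow_pad: Big yellow sticky-note pad lying flat, 77 x 101 x 16 mm (x, y, z); not part of the kit. Loose; stands on the desk at the start. Origin at the centre of its underside, z up.
- tape_black: Roll of black tape lying flat, ring about 58 mm across, 19 mm high, with a tan core; not part of the kit. Loose; stands on the desk at the start. Origin at the centre of its underside, z up.
- bin_red: Red plastic bin, 103 x 103 x 30 mm, open on top, walls and floor 2.5 mm thick (inside 98 x 98 mm), fixed in a grey caddy tray beside three bins of other colours in a two-by-two block (bin centres 104 mm apart; the places of the colours vary). Origin at the centre of its underside, 4 mm above the desk (so the inner floor is 6.5 mm and the rim 34 mm above the desk); x, y along its sides, z up.
- bin_pink: Pale pink plastic bin, 103 x 103 x 30 mm, open on top, walls and floor 2.5 mm thick (inside 98 x 98 mm), fixed in a grey caddy tray beside three bins of other colours in a two-by-two block (bin centres 104 mm apart; the places of the colours vary). Origin at the centre of its underside, 4 mm above the desk (so the inner floor is 6.5 mm and the rim 34 mm above the desk); x, y along its sides, z up.
- bin_black: Black plastic bin, 103 x 103 x 30 mm, open on top, walls and floor 2.5 mm thick (inside 98 x 98 mm), fixed in a grey caddy tray beside three bins of other colours in a two-by-two block (bin centres 104 mm apart; the places of the colours vary). Origin at the centre of its underside, 4 mm above the desk (so the inner floor is 6.5 mm and the rim 34 mm above the desk); x, y along its sides, z up.
- bin_green: Lime-green plastic bin, 103 x 103 x 30 mm, open on top, walls and floor 2.5 mm thick (inside 98 x 98 mm), fixed in a grey caddy tray beside three bins of other colours in a two-by-two block (bin centres 104 mm apart; the places of the colours vary). Origin at the centre of its underside, 4 mm above the desk (so the inner floor is 6.5 mm and the rim 34 mm above the desk); x, y along its sides, z up.
Things that resemble listed ones, but are neither listed nor needed, are in the scene too. What is shaped like the notes_pink_pad but orange or white is not meant.

How it is judged:
By the outcome, as a careful person would: the job done as asked, in the order asked, and still so for the second after the job is handed in, with the robot touching nothing.
It also fails if it takes over 120 s, if anything falls off the work surface, if the arm or the gripper's body presses on something with over 40 N, if the wrist force passes 120 N, or if a joint passes its speed limit or range.

## Working session

There is one attempt and no reset: what is moved stays moved. The work goes in short steps, Python scripts to look and compute and a shell command to move; the robot and the scene stay as the last step left them, time stands still between calls to the robot, and variables do not carry over. Pictures are saved under pics/ and viewed, at most 14 in all, crops included, and the job is handed in when it is done.

```bash
ls; mkdir -p pics; python3 - <<'E'
from cell import r
import cv2
s=r.read_state();print(s)
for n in("scene","top"):
    im=r.snapshot(n);cv2.imwrite(f"pics/{n}0.png",im[:,:,::-1]);c=r.calibration(n);print(n,c)
E
```

```text
pics
{'clock': 0.0, 'qpos': array([ 1.02238607e+00,  3.51253263e-01,  1.65244519e+00,  1.24367940e-05,
        1.13911921e+00, -8.46398434e-02]), 'qvel': array([ 0.00104603,  0.00092213,  0.00034922,  0.00012145, -0.00040098,
        0.0002869 ]), 'joint_efforts': array([ 5.30544621e-04, -4.97320211e+01, -2.85259223e+01,  6.99547352e-02,
        2.56771746e-02, -6.91385867e-05]), 'tcp_pos': array([0.24595323, 0.49179153, 0.40418396]), 'ee_rot': array([[-8.94369899e-01,  4.47327692e-01, -6.48271126e-04],
       [ 4.47328147e-01,  8.94369302e-01, -1.03947170e-03],
       [ 1.14809319e-04, -1.21966212e-03, -9.99999250e-01]]), 'contact_force': array([-0.16728951,  0.74215814, -0.66401248]), 'torque': array([-0.04703735,  0.01361835,  0.03055511]), 'grip_force': 0.0, 'opening': 0.09333592149262154}
scene {'camera_matrix': array([[497.75105645,   0.        , 323.32860875],
       [  0.        , 497.75105645, 200.81923365],
       [  0.        ,   0.        ,   1.        ]]), 'R': array([[ 0.86436066, -0.50275205,  0.01100092],
       [-0.3684603 , -0.64806288, -0.66652195],
       [ 0.34222457,  0.57206195, -0.74540423]]), 't': array([-0.4822007 ,  0.18246471,  1.1131307 ])}
top {'camera_matrix': array([[443.85647327,   0.        , 314.64113164],
       [  0.        , 443.85647327, 199.32424711],
       [  0.        ,   0.        ,   1.        ]]), 'R': array([[-0.00159507, -0.99991859, -0.01265991],
       [-0.99546862,  0.00279139, -0.09504967],
       [ 0.09507727,  0.01245093, -0.99539203]]), 't': array([-0.04785755,  0.50872202,  1.18933749])}
```

View pics/scene0.png

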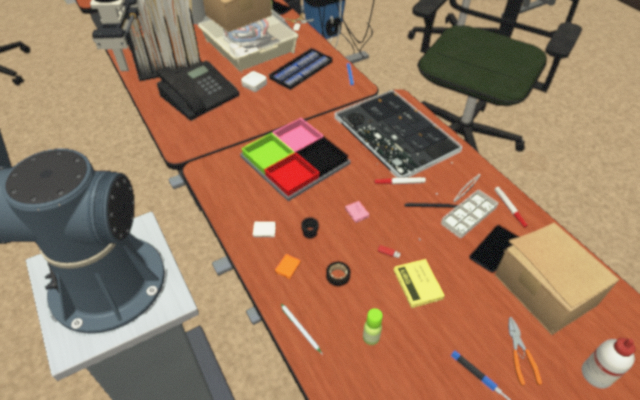

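View pics/top0.png

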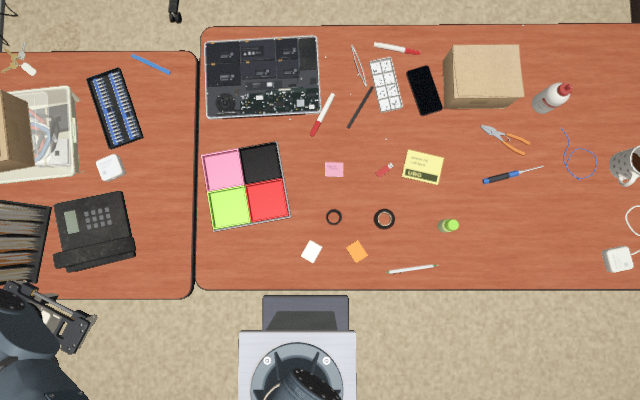

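Scene: red stick (390,252), pink pad (357,211), loupe (310,228), tape (338,272), bottle (374,326), bins red (291,174), pink (298,135), black (325,155), green (267,152). 
Top: red stick (384,169), not the markers (321,115) and (398,47). Pink pad (334,170), not the orange pad (357,251), the white pad (312,252) or the pink bin. Loupe (334,217), not the wider tan-cored tape (384,218) or the phone (424,90). Bottle (449,226), not the red-capped one (552,97). One close crop will check the choice.

```bash
cat > h.py <<'E'
import numpy as np, cv2
from cell import r
C={n:r.calibration(n) for n in("scene","top")}
def ray(n,p):
    c=C[n];d=c["R"].T@np.linalg.inv(c["camera_matrix"])@np.array([p[0],p[1],1.]);return -c["R"].T@c["t"],d
def plane(n,p,z):
    o,d=ray(n,p);return o+d*(z-o[2])/d[2]
def tri(ps,pt):
    (a,u),(b,v)=ray("scene",ps),ray("top",pt)
    k=np.linalg.lstsq(np.c_[u,-v],b-a,rcond=None)[0];p,q=a+k[0]*u,b+k[1]*v
    return (p+q)/2,np.linalg.norm(p-q)
HS={"red":[(0,110,90),(8,255,255),(172,110,90),(180,255,255)],"pink":[(150,50,150),(176,170,255)],"black":[(0,0,0),(180,255,62)],"green":[(32,90,80),(50,255,255)],
 "white":[(0,0,190),(180,40,255)]}
def blob(im,col,c,w):
    "largest blob of a colour within w px of c"
    h=cv2.cvtColor(im,cv2.COLOR_RGB2HSV);L=HS[col]
    m=sum(cv2.inRange(h,L[i],L[i+1]) for i in range(0,len(L),2)).astype(np.uint8)
    k=np.zeros_like(m);cv2.rectangle(k,(c[0]-w,c[1]-w),(c[0]+w,c[1]+w),255,-1);m&=k
    cs,_=cv2.findContours(m,cv2.RETR_EXTERNAL,cv2.CHAIN_APPROX_NONE)
    return max(cs,key=cv2.contourArea) if cs else None
def cen(c):
    M=cv2.moments(c);return np.array([M["m10"]/M["m00"],M["m01"]/M["m00"]])
E
python3 - <<'E'
from h import *
im={n:r.snapshot(n) for n in("scene","top")}
T={"stick":("red",(388,251),(382,169),14),"pad":("pink",(357,211),(334,170),16),"loupe":("black",(310,228),(334,217),16),"tape":("black",(338,272),(384,218),18),
"bottle":("green",(374,326),(449,226),20),"Bred":("red",(291,174),(268,201),32),"Bpink":("pink",(298,135),(222,170),32),"Bblack":("black",(325,155),(261,162),28),"Bgreen":("green",(267,152),(227,207),32)}
for k,(col,s,t,w) in T.items():
    a,b=blob(im["scene"],col,s,w+4),blob(im["top"],col,t,w)
    p,e=tri(cen(a),cen(b));R=cv2.minAreaRect(b)
    # box corners of top view on a plane at the measured height
    B=np.array([plane("top",q,p[2]) for q in cv2.boxPoints(R)])[:,:2];e1,e2=B[1]-B[0],B[2]-B[1]
    L=max((e1,e2),key=np.linalg.norm)
    print(k,cen(a).round(1),cen(b).round(1),"p",(p*1000).round(1),"err",round(e*1000,1),"size",round(1000*np.linalg.norm(e1)),round(1000*np.linalg.norm(e2)),"long deg",np.degrees(np.arctan2(L[1],L[0])).round(1))
A=im["top"][150:240,310:475];Bm=im["scene"][190:350,250:450]
A=cv2.resize(A,(660,360),interpolation=cv2.INTER_CUBIC);cv2.imwrite("pics/crop_top.png",A[:,:,::-1])
E
```

```text
stick [385.6 250.2] [382. 171.] p [ 589.9 -237.2    3.1] err 0.7 size 42 27 long deg -54.5
pad [356.6 211.3] [333.8 169.2] p [ 595.2 -102.4    4.5] err 0.4 size 48 37 long deg -90.2
loupe [309.5 227.5] [335.5 211.9] p [ 467.5 -103.    20.5] err 14.5 size 27 37 long deg -94.9
tape [337.1 280.4] [384.1 218.3] p [ 456.3 -242.4  -16.3] err 4.5 size 53 51 long deg -90.1
bottle [373.3 322.1] [450.8 224.5] p [ 436.8 -404.5   67.1] err 1.7 size 44 29 long deg -90.1
Bred [292.3 173.1] [266.4 199.7] p [509.4  83.   21.4] err 2.5 size 106 107 long deg -169.9
Bpink [297.9 134.1] [222.2 169.3] p [592.1 204.1  31.2] err 1.5 size 105 103 long deg -79.8
Bblack [323.4 155.6] [259.9 162.1] p [614.7 101.6  20.9] err 4.1 size 104 102 long deg -80.6
Bgreen [265.5 151.1] [228.3 207. ] p [485.5 187.2  28.1] err 4.7 size 104 106 long deg -169.6
```

View pics/crop_top.png

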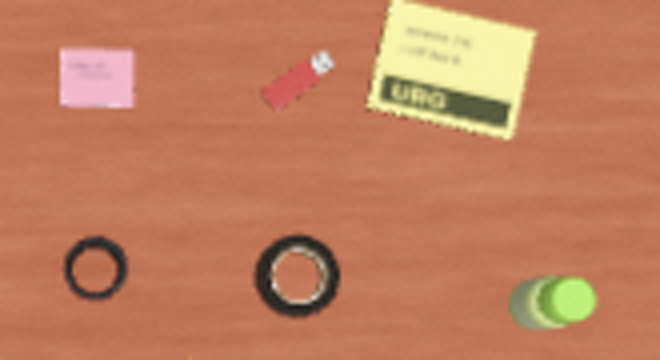

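Crop: pink pad at (97,78), red stick from (270,103) to its metal plug at (326,56), loupe ring at (95,268) (narrow, no tan core), tape with tan core at (297,276), green cap at (571,300). The choices hold. Next I measure the heights of the tall things from a scene crop.

```bash
python3 - <<'E'
from h import *
im=r.snapshot("scene");A=im[200:350,290:400]
cv2.imwrite("pics/crop_sc.png",cv2.resize(A,None,fx=4,fy=4,interpolation=cv2.INTER_CUBIC)[:,:,::-1])
E
```

```text
(no output)
```

View pics/crop_sc.png

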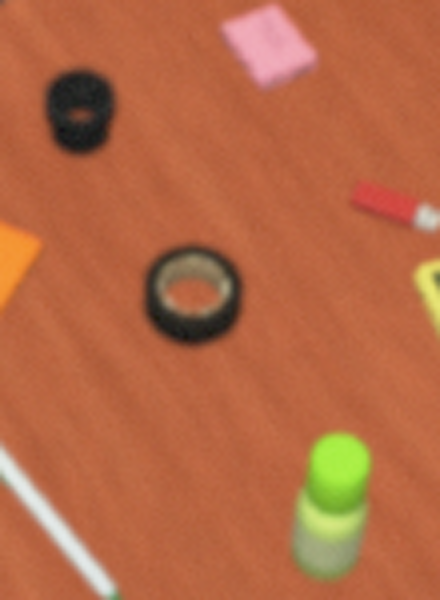

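Scene crop: loupe rim centre about (80,95), cap top centre about (341,455), stick's red end (355,195), plug end about (436,219), pink pad top about (269,42).

```bash
python3 - <<'E'
from h import *
f=lambda c,o:(np.array(c)+.5)/4-.5+o
S=lambda *c:f(c,(290,200));T=lambda *c:f(c,(310,150))
for n,a,b in [("loupe",S(80,95),T(95,268)),("cap",S(341,455),T(571,300)),("red end",S(355,195),T(271,102)),("plug",S(436,219),T(326,56)),("pad",S(269,42),T(97,76))]:
    p,e=tri(a,b);print(n,(p*1000).round(1),round(e*1000,1))
for n,z,c in [("loupe",.038,T(95,268)),("cap",.097,T(571,300)),("redend",.008,T(271,102)),("plug",.006,T(326,56)),("pad",.011,T(97,76))]: print(n,(plane("top",c,z)*1000).round(1))
im=r.snapshot("top");
for n,c,t in [("loupe","black",(334,217)),("pad","pink",(334,170))]:
    b=blob(im,c,t,16);print(n,cv2.minEnclosingCircle(b),cv2.minAreaRect(b),(plane("top",cv2.minAreaRect(b)[0],.03)*1000).round(1))
s=r.read_state();print(s["clock"],s["tcp_pos"])
E
```

```text
loupe [461.  -99.8  35.1] 1.0
cap [ 437.1 -401.2   95.6] 2.4
red end [ 578.3 -224.1    2.6] 0.6
plug [ 610.  -262.6    3.2] 0.5
pad [ 595.8 -102.5    8.9] 0.0
loupe [460.4 -99.5  38. ]
cap [ 436.  -400.2   97. ]
redend [ 577.2 -223.2    8. ]
plug [ 609.8 -262.3    6. ]
pad [ 595.4 -102.4   11. ]
loupe ((333.5, 216.0), 7.159010887145996) ((333.6517639160156, 214.6793212890625), (13.37032413482666, 9.71632194519043), 4.763640880584717) [ 466.1 -100.5   30. ]
pad ((334.0, 169.5), 10.30786418914795) ((333.5, 169.5), (13.0, 17.0), 90.0) [ 589.9 -100.8   30. ]
0.3 [0.24600311 0.49187515 0.40456709]
```

Heights check: loupe 35 mm (text 38), cap 96 (97), pad 9 (11), stick 3. Grasp points in mm: loupe (460.5,-99.7), stick (592,-240) at -50°, pad (595.5,-102.4) square to the axes, bottle (436.5,-400.5). The bin block is centred at (550.5,144) with yaw 10°. Loupe first.

```bash
python3 -m inch '[[-1,[1.95,-5.38,0],[0,0,-0.08]],[-1,[1.95,-5.38,0],[0,0,-0.067]],[-1,[1.95,-5.38,0],[0,0,0]],[-1,[1.95,-5.38,0],[0,0,0]],[-1,[1.95,-5.38,0],[0,0,0]],[-1,[1.95,-5.38,0],[0,0,0]],[-1,[1.95,-5.38,0],[0,0,0]],[-1,[1.95,-5.38,0],[0,0,0]]]' 15
```

```text
clock: 1.3
tcp_pos: [0.4023, 0.0596, 0.405]
ee_rot: [[-0.819, 0.574, 0.001], [0.574, 0.819, 0.0], [-0.001, 0.001, -1.0]]
contact_force: [0.7, 1.0, 0.3]
opening: 0.0929
grip_force: 0.0
```

```bash
python3 -m inch '[[-1,[1.95,-5.38,0],[0,0,0]],[-1,[1.95,-5.38,0],[0,0,0]],[-1,[1.95,-5.38,0],[0,0,0]],[-1,[0,0,-4],[0,0,0]],[-1,[0,0,-5],[0,0,0]],[-1,[0,0,-4],[0,0,0]],[-1,[0,0,0],[0,0,0]],[-1,[0,0,0],[0,0,0]]]'
```

```text
clock: 2.3
tcp_pos: [0.461, -0.1, 0.2761]
ee_rot: [[-0.819, 0.573, 0.002], [0.573, 0.819, -0.001], [-0.002, 0.0, -1.0]]
contact_force: [0.4, -0.5, 0.5]
opening: 0.0926
grip_force: 0.0
```

Tracking is accurate. Descend and grip.

```bash
python3 -m inch '[[-1,[0,0,-3],[0,0,0]],[-1,[0,0,-3],[0,0,0]],[-1,[0,0,-2.1],[0,0,0]],[-1,[0,0,0],[0,0,0]],[0.3,[0,0,0],[0,0,0]],[0.3,[0,0,0],[0,0,0]],[0.3,[0,0,0],[0,0,0]],[0.3,[0,0,0],[0,0,0]]]' 15
```

```text
clock: 3.3
tcp_pos: [0.4606, -0.0999, 0.194]
ee_rot: [[-0.819, 0.574, 0.0], [0.574, 0.819, -0.0], [-0.0, 0.0, -1.0]]
contact_force: [0.3, 0.5, 0.8]
opening: 0.0578
grip_force: 0.0
```

```bash
python3 -m inch '[[0.3,[0,0,0],[0,0,0]],[0.3,[0,0,0],[0,0,0]],[0.3,[0,0,0],[0,0,0]],[0.3,[0,0,0],[0,0,0]],[0.3,[0,0,2],[0,0,0]],[0.3,[0,0,4],[0,0,0]],[0.3,[0,0,4],[0,0,0]],[0.3,[0,0,0],[0,0,0]]]'
```

```text
clock: 4.3
tcp_pos: [0.461, -0.1, 0.2959]
ee_rot: [[-0.819, 0.573, 0.005], [0.573, 0.819, -0.001], [-0.005, 0.001, -1.0]]
contact_force: [0.8, -0.6, -1.0]
opening: 0.0421
grip_force: 15.0
```

```bash
python3 -m inch '[[0.3,[3,4.04,0],[0,0,0]],[0.3,[3,4.04,0],[0,0,0]],[0.3,[3,4.04,0],[0,0,0]],[0.3,[3,4.04,0],[0,0,0]],[0.3,[2.97,4.02,0],[0,0,0]],[0.3,[0,0,0],[0,0,0]],[0.3,[0,0,-3],[0,0,0]],[0.3,[0,0,0],[0,0,0]]]'
python3 - <<'E'
from h import *
im=r.snapshot("scene");a=cv2.resize(im[100:220,220:380],None,fx=3,fy=3,interpolation=cv2.INTER_CUBIC)
b=r.snapshot("top");b=cv2.resize(b[120:240,190:310],None,fx=2.6,fy=3,interpolation=cv2.INTER_CUBIC)
cv2.imwrite("pics/bin1.png",np.hstack([a,b])[:,:,::-1])
# edges of block on the z=34 mm plane: the union of coloured bins
h=cv2.cvtColor(r.snapshot("top"),cv2.COLOR_RGB2HSV)
E
```

```text
clock: 5.3
tcp_pos: [0.6091, 0.1012, 0.261]
ee_rot: [[-0.819, 0.574, -0.006], [0.574, 0.819, -0.001], [0.004, -0.004, -1.0]]
contact_force: [-0.7, -0.3, -0.2]
opening: 0.0424
grip_force: 15.0
```

View pics/bin1.png

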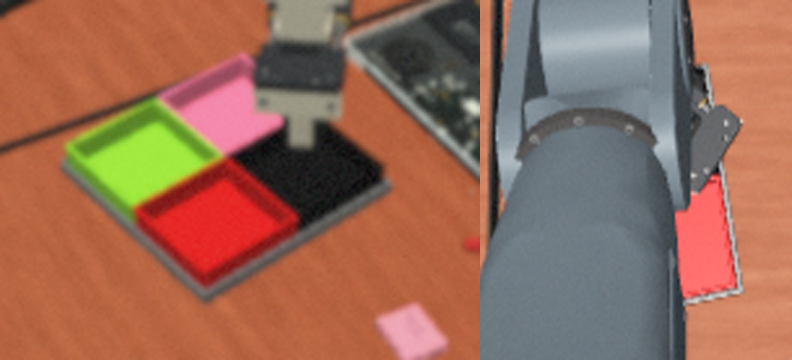

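The left half (scene) shows the gripper over the black bin at (300,140); the arm hides the right half (top). Lower slowly and release only a little.

```bash
python3 -m inch '[[0.3,[0,0,-2],[0,0,0]],[0.3,[0,0,-1.5],[0,0,0]],[0.3,[0,0,-1.2],[0,0,0]],[0.3,[0,0,-0.8],[0,0,0]],[0.3,[0,0,-0.4],[0,0,0]],[0.3,[0,0,-0.2],[0,0,0]],[0.3,[0,0,0],[0,0,0]],[0.3,[0,0,0],[0,0,0]]]'
```

```text
clock: 6.45
tcp_pos: [0.6103, 0.1019, 0.2031]
ee_rot: [[-0.819, 0.574, 0.001], [0.574, 0.819, 0.0], [-0.0, 0.0, -1.0]]
contact_force: [-0.5, 0.4, -0.7]
opening: 0.0423
grip_force: 15.0
```

```bash
python3 -m inch '[[0.3,[0,0,-0.1],[0,0,0]],[0.3,[0,0,-0.1],[0,0,0]],[0.3,[0,0,0],[0,0,0]],[-0.4,[0,0,0],[0,0,0]],[-0.4,[0,0,0],[0,0,0]],[-0.4,[0,0,0],[0,0,0]],[-0.4,[0,0,0],[0,0,0]],[-0.4,[0,0,0],[0,0,0]]]'
```

```text
clock: 7.45
tcp_pos: [0.6102, 0.1019, 0.2007]
ee_rot: [[-0.819, 0.574, 0.0], [0.574, 0.819, 0.0], [-0.0, 0.0, -1.0]]
contact_force: [-0.2, 0.6, -0.1]
opening: 0.0648
grip_force: 0.0
```

```bash
python3 -m inch '[[-0.4,[0,0,5],[0,0,0]],[-0.4,[0,0,5],[0,0,0]],[-0.4,[-0.25,-3.4,0],[0,0,-0.16]],[-0.4,[-0.25,-3.4,0],[0,0,-0.16]],[-0.4,[-0.25,-3.4,0],[0,0,-0.16]],[-0.4,[-0.25,-3.4,0],[0,0,-0.16]],[-0.4,[-0.25,-3.4,0],[0,0,-0.16]],[-0.4,[-0.22,-3.43,0],[0,0,-0.16]]]'
```

```text
clock: 8.45
tcp_pos: [0.5953, -0.1035, 0.3008]
ee_rot: [[0.005, 1.0, 0.0], [1.0, -0.005, -0.0], [-0.0, 0.0, -1.0]]
contact_force: [0.1, 1.2, -0.3]
opening: 0.0653
grip_force: 0.0
```

```bash
python3 -m inch '[[-0.4,[0,0,-3],[0,0,0]],[-0.4,[0,0,-3],[0,0,0]],[-0.4,[0,0,0],[0,0,0]],[-0.4,[0,0,0],[0,0,0]],[-0.4,[0,0,0],[0,0,0]],[-0.4,[0,0,0],[0,0,0]],[-0.4,[0,0,0],[0,0,0]],[-0.4,[0,0,0],[0,0,0]]]'; python3 - <<'E'
from h import *
im=r.snapshot("scene");a=cv2.resize(im[110:260,220:420],None,fx=4,fy=4,interpolation=cv2.INTER_CUBIC)
cv2.imwrite("pics/pad1.png",a[:,:,::-1])
E
```

```text
clock: 9.45
tcp_pos: [0.5955, -0.1024, 0.2409]
ee_rot: [[-0.0, 1.0, 0.0], [1.0, 0.0, -0.0], [-0.0, 0.0, -1.0]]
contact_force: [-0.8, -0.2, -0.2]
opening: 0.0651
grip_force: 0.0
```

View pics/pad1.png

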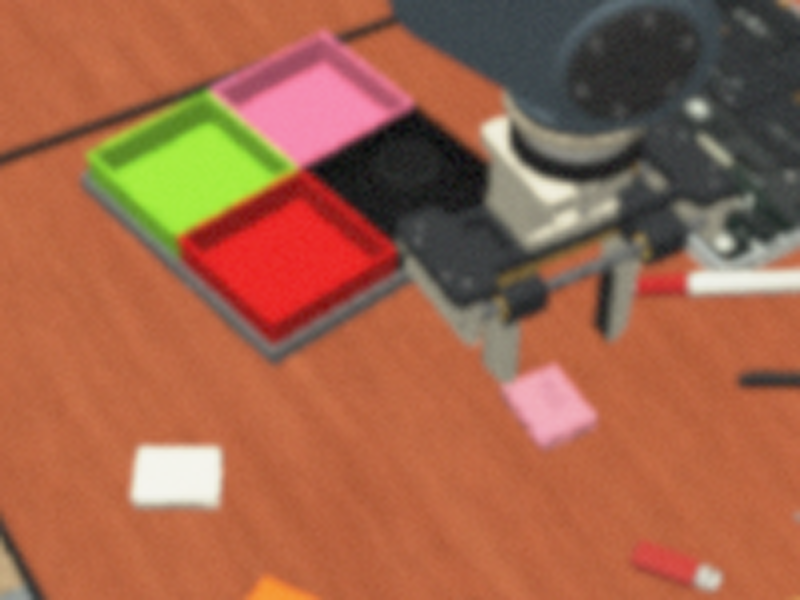

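The loupe stands in the black bin (about (410,165)), and the fingers at (500,350) and (615,300) straddle the pink pad (550,405). Descend and grip.

```bash
python3 -m inch '[[-0.4,[0,0,-2.5],[0,0,0]],[-0.4,[0,0,-1.7],[0,0,0]],[-0.4,[0,0,-0.9],[0,0,0]],[-0.4,[0,0,0],[0,0,0]],[0.4,[0,0,0],[0,0,0]],[0.4,[0,0,0],[0,0,0]],[0.4,[0,0,0],[0,0,0]],[0.4,[0,0,0],[0,0,0]]]' 25
```

```text
clock: 10.5
tcp_pos: [0.5956, -0.1024, 0.1901]
ee_rot: [[-0.0, 1.0, 0.0], [1.0, 0.0, -0.0], [-0.0, 0.0, -1.0]]
contact_force: [-0.1, 1.0, 3.9]
opening: 0.0395
grip_force: 25.0
```

```bash
python3 -m inch '[[0.4,[0,0,0],[0,0,0]],[0.4,[0,0,0],[0,0,0]],[0.4,[0,0,0],[0,0,0]],[0.4,[0,0,0],[0,0,0]],[0.4,[0,0,3],[0,0,0]],[0.4,[0,0,4],[0,0,0]],[0.4,[0,0,3],[0,0,0]],[0.4,[0,0,0],[0,0,0]]]'
```

```text
clock: 11.5
tcp_pos: [0.5959, -0.1025, 0.2916]
ee_rot: [[0.0, 1.0, 0.004], [1.0, -0.0, -0.001], [-0.001, 0.004, -1.0]]
contact_force: [0.3, -0.8, -1.5]
opening: 0.0391
grip_force: 25.0
```

```bash
python3 -m inch '[[0.4,[-0.05,5.1,0],[0,0,0.16]],[0.4,[-0.05,5.1,0],[0,0,0.16]],[0.4,[-0.05,5.1,0],[0,0,0.16]],[0.4,[-0.05,5.1,0],[0,0,0.16]],[0.4,[-0.05,5.1,0],[0,0,0.16]],[0.4,[-0.05,5.15,0],[0,0,0.16]],[0.4,[0,0,-2],[0,0,0]],[0.4,[0,0,-2.5],[0,0,0]]]'
```

```text
clock: 12.5
tcp_pos: [0.592, 0.2039, 0.2426]
ee_rot: [[-0.819, 0.574, -0.001], [0.574, 0.819, -0.001], [0.001, -0.001, -1.0]]
contact_force: [0.6, -0.1, -0.8]
opening: 0.0392
grip_force: 25.0
```

```bash
python3 -m inch '[[0.4,[0,0,-2],[0,0,0]],[0.4,[0,0,-1.3],[0,0,0]],[0.4,[0,0,-0.8],[0,0,0]],[0.4,[0,0,-0.4],[0,0,0]],[0.4,[0,0,-0.2],[0,0,0]],[0.4,[0,0,0],[0,0,0]],[0.4,[0,0,0],[0,0,0]],[0.4,[0,0,0],[0,0,0]]]'
```

```text
clock: 13.5
tcp_pos: [0.5926, 0.2041, 0.198]
ee_rot: [[-0.819, 0.574, 0.0], [0.574, 0.819, 0.0], [-0.0, 0.0, -1.0]]
contact_force: [-0.0, -0.5, -1.0]
opening: 0.0396
grip_force: 25.0
```

```bash
python3 -m inch '[[0.4,[0,0,-0.1],[0,0,0]],[0.4,[0,0,0],[0,0,0]],[-0.3,[0,0,0],[0,0,0]],[-0.3,[0,0,0],[0,0,0]],[-0.3,[0,0,0],[0,0,0]],[-0.3,[0,0,0],[0,0,0]],[-0.3,[0,0,0],[0,0,0]],[-0.3,[0,0,1],[0,0,0]]]'
```

```text
clock: 14.5
tcp_pos: [0.5923, 0.204, 0.2065]
ee_rot: [[-0.819, 0.573, -0.001], [0.573, 0.819, -0.0], [0.001, -0.001, -1.0]]
contact_force: [0.4, 0.9, -0.2]
opening: 0.061
grip_force: 0.0
```

```bash
python3 -m inch '[[-0.3,[0,0,4.5],[0,0,0]],[0.1,[0,0,4.5],[0,0,0]],[0.1,[0,-5.55,0],[0,0,-0.131]],[0.1,[0,-5.55,0],[0,0,-0.131]],[0.1,[0,-5.55,0],[0,0,0]],[0.1,[0,-5.55,0],[0,0,0]],[0.1,[0,-5.55,0],[0,0,0]],[0.1,[0,-5.55,0],[0,0,0]]]'
```

```text
clock: 15.5
tcp_pos: [0.5923, -0.1307, 0.2976]
ee_rot: [[-0.643, 0.766, 0.001], [0.766, 0.643, -0.0], [-0.001, 0.001, -1.0]]
contact_force: [0.5, -0.1, -0.6]
opening: 0.0419
grip_force: 0.0
```

```bash
python3 -m inch '[[0.1,[0,-5.55,0],[0,0,0]],[0.1,[-0.03,-5.55,0],[0,0,0]],[0.1,[0,0,-3],[0,0,0]],[0.1,[0,0,-3],[0,0,0]],[0.1,[0,0,-1],[0,0,0]],[0.1,[0,0,0],[0,0,0]],[0.1,[0,0,0],[0,0,0]],[0.1,[0,0,0],[0,0,0]]]'; python3 - <<'E'
from h import *
im=r.snapshot("scene");a=cv2.resize(im[100:280,230:430],None,fx=3,fy=3,interpolation=cv2.INTER_CUBIC)
cv2.imwrite("pics/st1.png",a[:,:,::-1])
E
```

```text
clock: 16.5
tcp_pos: [0.5925, -0.2399, 0.2278]
ee_rot: [[-0.643, 0.766, 0.001], [0.766, 0.643, -0.001], [-0.001, 0.001, -1.0]]
contact_force: [-0.4, -0.2, -0.2]
opening: 0.0419
grip_force: 0.0
```

View pics/st1.png

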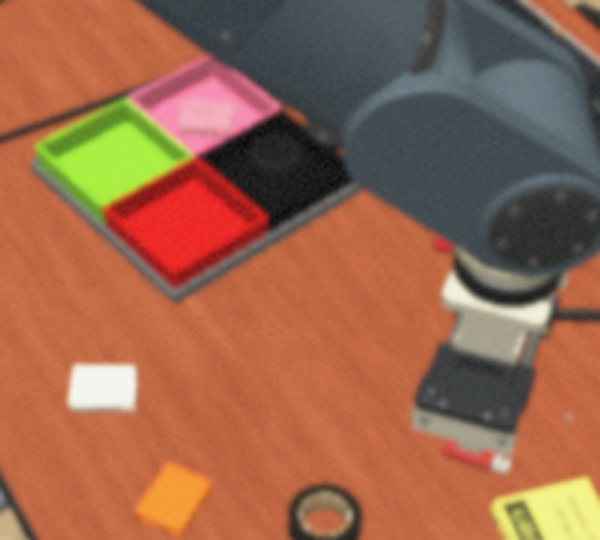

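The pink pad lies flat in its bin (205,117), and the gripper stands over the red stick (475,458), lined up with it. Grip it.

```bash
python3 -m inch '[[0.1,[0,0,-2],[0,0,0]],[0.1,[0,0,-1.2],[0,0,0]],[0.1,[0,0,-0.65],[0,0,0]],[0.1,[0,0,0],[0,0,0]],[0.9,[0,0,0],[0,0,0]],[0.9,[0,0,0],[0,0,0]],[0.9,[0,0,0],[0,0,0]],[0.9,[0,0,0],[0,0,0]]]' 12
```

```text
clock: 17.55
tcp_pos: [0.5923, -0.2399, 0.1884]
ee_rot: [[-0.643, 0.766, 0.0], [0.766, 0.643, -0.0], [-0.0, 0.0, -1.0]]
contact_force: [-0.0, -0.6, 2.2]
opening: 0.0178
grip_force: 11.8
```

```bash
python3 -m inch '[[0.9,[0,0,0],[0,0,0]],[0.9,[0,0,0],[0,0,0]],[0.9,[0,0,0],[0,0,0]],[0.9,[0,0,0],[0,0,0]],[0.9,[0,0,2],[0,0,0]],[0.9,[0,0,4],[0,0,0]],[0.9,[0,0,4],[0,0,0]],[0.9,[0,0,0],[0,0,0]]]'
```

```text
clock: 18.55
tcp_pos: [0.5928, -0.2401, 0.2925]
ee_rot: [[-0.643, 0.766, 0.006], [0.766, 0.643, -0.003], [-0.006, 0.003, -1.0]]
contact_force: [0.6, -0.2, 0.3]
opening: 0.018
grip_force: 11.8
```

```bash
python3 -m inch '[[0.9,[-1.4,5.4,0],[0,0,0]],[0.9,[-1.4,5.4,0],[0,0,0]],[0.9,[-1.4,5.4,0],[0,0,0]],[0.9,[-1.4,5.4,0],[0,0,0]],[0.9,[-1.4,5.4,0],[0,0,0]],[0.9,[-1.4,5.4,0],[0,0,0]],[0.9,[0,0,-2],[0,0,0]],[0.9,[0,0,-3],[0,0,0]]]'
```

```text
clock: 19.55
tcp_pos: [0.508, 0.0849, 0.2381]
ee_rot: [[-0.644, 0.765, 0.001], [0.765, 0.644, 0.0], [-0.001, 0.001, -1.0]]
contact_force: [-0.1, -0.1, 0.6]
opening: 0.0179
grip_force: 11.8
```

```bash
python3 -m inch '[[0.9,[0,0,-2],[0,0,0]],[0.9,[0,0,-1.2],[0,0,0]],[0.9,[0,0,-0.6],[0,0,0]],[0.9,[0,0,-0.3],[0,0,0]],[0.9,[0,0,-0.2],[0,0,0]],[0.9,[0,0,0],[0,0,0]],[0.9,[0,0,0],[0,0,0]],[0.9,[0,0,0],[0,0,0]]]'
```

```text
clock: 20.55
tcp_pos: [0.5083, 0.0841, 0.1954]
ee_rot: [[-0.643, 0.766, 0.0], [0.766, 0.643, 0.0], [-0.0, 0.0, -1.0]]
contact_force: [0.1, -0.2, 0.2]
opening: 0.0178
grip_force: 11.8
```

```bash
python3 -m inch '[[0.9,[0,0,-0.05],[0,0,0]],[0.9,[0,0,0],[0,0,0]],[0.2,[0,0,0],[0,0,0]],[0.2,[0,0,0],[0,0,0]],[0.2,[0,0,0],[0,0,0]],[0.2,[0,0,0],[0,0,0]],[0.2,[0,0,2],[0,0,0]],[0.2,[0,0,4],[0,0,0]]]'
```

```text
clock: 21.55
tcp_pos: [0.5078, 0.084, 0.2544]
ee_rot: [[-0.643, 0.766, -0.003], [0.766, 0.643, -0.0], [0.002, -0.002, -1.0]]
contact_force: [-0.2, -0.1, 1.7]
opening: 0.0372
grip_force: 0.0
```

```bash
python3 -m inch '[[0.2,[0,0,5],[0,0,0]],[-0.7,[0,0,5],[0,0,0]],[-0.7,[-0.8,-5.38,0],[0,0,0]],[-0.7,[-0.8,-5.38,0],[0,0,0]],[-0.7,[-0.8,-5.38,0],[0,0,0]],[-0.7,[-0.8,-5.38,0],[0,0,0]],[-0.7,[-0.8,-5.38,0],[0,0,0]],[-0.7,[-0.8,-5.38,0],[0,0,0]]]'
```

```text
clock: 22.55
tcp_pos: [0.4596, -0.2404, 0.3548]
ee_rot: [[-0.643, 0.766, 0.0], [0.766, 0.643, -0.0], [-0.0, 0.0, -1.0]]
contact_force: [0.3, 0.7, 0.1]
opening: 0.079
grip_force: 0.0
```

```bash
python3 -m inch '[[-0.7,[-0.8,-5.38,0],[0,0,0]],[-0.7,[-0.8,-5.38,0],[0,0,0]],[-0.7,[-0.8,-5.38,0],[0,0,0]],[-0.7,[0,0,-2],[0,0,0]],[-0.7,[0,0,-2],[0,0,0]],[-0.7,[0,0,0],[0,0,0]],[-0.7,[0,0,0],[0,0,0]],[-0.7,[0,0,0],[0,0,0]]]'; python3 - <<'E'
from h import *
im=r.snapshot("scene");a=cv2.resize(im[100:360,220:460],None,fx=2.3,fy=2.3,interpolation=cv2.INTER_CUBIC)
cv2.imwrite("pics/bo1.png",a[:,:,::-1])
E
```

```text
clock: 23.55
tcp_pos: [0.4364, -0.4001, 0.3157]
ee_rot: [[-0.643, 0.766, 0.001], [0.766, 0.643, -0.001], [-0.001, 0.0, -1.0]]
contact_force: [0.3, -0.1, -0.2]
opening: 0.0795
grip_force: 0.0
```

View pics/bo1.png

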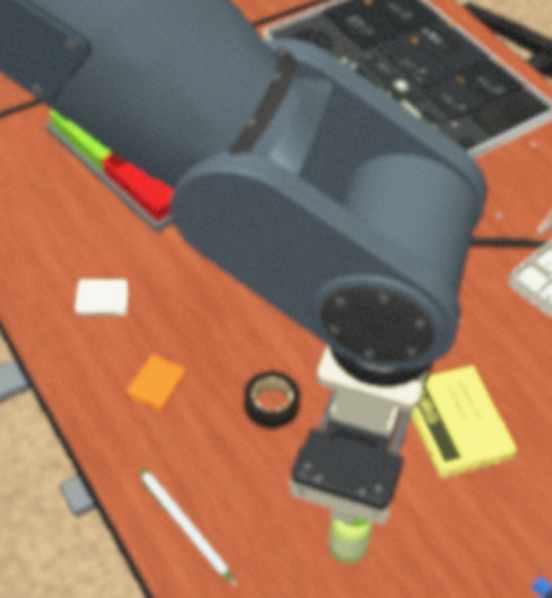

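The gripper stands over the bottle (350,540) with a finger on each side; the tape, yellow pad, orange pad and white pad are untouched. Descend.

```bash
python3 -m inch '[[-0.7,[0,0,-3],[0,0,0]],[-0.7,[0,0,-3],[0,0,0]],[-0.7,[0,0,-2],[0,0,0]],[-0.7,[0,0,-1.9],[0,0,0]],[-0.7,[0,0,0],[0,0,0]],[-0.7,[0,0,0],[0,0,0]],[0.5,[0,0,0],[0,0,0]],[0.5,[0,0,0],[0,0,0]]]' 15
```

```text
clock: 24.6
tcp_pos: [0.4363, -0.4002, 0.2163]
ee_rot: [[-0.643, 0.766, 0.001], [0.766, 0.643, -0.001], [-0.001, 0.0, -1.0]]
contact_force: [-0.4, 0.3, 0.8]
opening: 0.0638
grip_force: 0.0
```

```bash
python3 -m inch '[[0.5,[0,0,0],[0,0,0]],[0.5,[0,0,0],[0,0,0]],[0.5,[0,0,0],[0,0,0]],[0.5,[0,0,0],[0,0,0]],[0.5,[0,0,0],[0,0,0]],[0.5,[0,0,0],[0,0,0]],[0.5,[0,0,0],[0,0,0]],[0.5,[0,0,0],[0,0,0]]]'
```

```text
clock: 25.6
tcp_pos: [0.4362, -0.4001, 0.2157]
ee_rot: [[-0.643, 0.766, -0.0], [0.766, 0.643, -0.0], [-0.0, -0.0, -1.0]]
contact_force: [0.1, 0.1, 0.0]
opening: 0.034
grip_force: 15.0
```

```bash
python3 -m inch '[[0.5,[0,0,1],[0,0,0]],[0.5,[0,0,2],[0,0,0]],[0.5,[0,0,3],[0,0,0]],[0.5,[0,0,3],[0,0,0]],[0.5,[0,0,1],[0,0,0]],[0.5,[0,0,0],[0,0,0]],[0.5,[0.2,1.5,0],[0,0,0]],[0.5,[0.3,3.1,0],[0,0,0]]]'
```

```text
clock: 26.6
tcp_pos: [0.441, -0.3532, 0.3145]
ee_rot: [[-0.642, 0.767, -0.001], [0.767, 0.642, 0.001], [0.002, -0.0, -1.0]]
contact_force: [0.5, -0.8, -0.9]
opening: 0.0342
grip_force: 15.0
```

```bash
python3 -m inch '[[0.5,[0.4,4.5,0],[0,0,0]],[0.5,[0.4,4.5,0],[0,0,0]],[0.5,[0.4,4.5,0],[0,0,0]],[0.5,[0.4,4.5,0],[0,0,0]],[0.5,[0.4,4.5,0],[0,0,0]],[0.5,[0.4,4.5,0],[0,0,0]],[0.5,[0.4,4.5,0],[0,0,0]],[0.5,[0.4,4.5,0],[0,0,0]]]'
```

```text
clock: 27.6
tcp_pos: [0.4724, 0.008, 0.3149]
ee_rot: [[-0.643, 0.766, -0.002], [0.766, 0.643, 0.0], [0.001, -0.001, -1.0]]
contact_force: [0.1, -1.1, -1.1]
opening: 0.0338
grip_force: 15.0
```

```bash
python3 -m inch '[[0.5,[0.4,4.5,0],[0,0,0]],[0.5,[0.4,4.5,0],[0,0,0]],[0.5,[0.4,4.5,0],[0,0,0]],[0.5,[0.3,3,0],[0,0,0]],[0.5,[0.2,1.5,0],[0,0,0]],[0.5,[0,0,0],[0,0,0]],[0.5,[0,0,0],[0,0,0]],[0.5,[0,0,0],[0,0,0]]]'; python3 - <<'E'
from h import *
im=r.snapshot("scene");a=cv2.resize(im[80:220,210:370],None,fx=3.5,fy=3.5,interpolation=cv2.INTER_CUBIC)
cv2.imwrite("pics/bo2.png",a[:,:,::-1])
E
```

```text
clock: 28.6
tcp_pos: [0.4902, 0.185, 0.3157]
ee_rot: [[-0.642, 0.767, -0.0], [0.767, 0.642, -0.0], [0.0, -0.0, -1.0]]
contact_force: [-0.1, -0.5, -0.8]
opening: 0.0342
grip_force: 15.0
```

View pics/bo2.png

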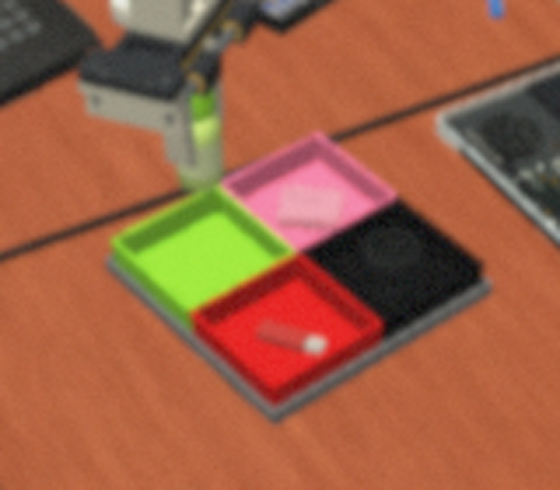

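The stick (290,337), pad (310,205) and loupe (390,245) lie in their bins, and the bottle (200,150) hangs upright over the green bin. Lower it.

```bash
python3 -m inch '[[0.5,[0,0,-2],[0,0,0]],[0.5,[0,0,-3],[0,0,0]],[0.5,[0,0,-2],[0,0,0]],[0.5,[0,0,-1],[0,0,0]],[0.5,[0,0,-0.6],[0,0,0]],[0.5,[0,0,-0.4],[0,0,0]],[0.5,[0,0,-0.2],[0,0,0]],[0.5,[0,0,0],[0,0,0]]]'
```

```text
clock: 29.65
tcp_pos: [0.4903, 0.1859, 0.2239]
ee_rot: [[-0.643, 0.766, 0.0], [0.766, 0.643, 0.0], [-0.0, 0.0, -1.0]]
contact_force: [0.0, -0.1, -1.7]
opening: 0.0338
grip_force: 15.0
```

```bash
python3 -m inch '[[0.5,[0,0,0],[0,0,0]],[0.5,[0,0,-0.1],[0,0,0]],[0.5,[0,0,-0.05],[0,0,0]],[0.5,[0,0,0],[0,0,0]],[0.5,[0,0,0],[0,0,0]],[0.5,[0,0,0],[0,0,0]],[0.5,[0,0,0],[0,0,0]],[0.5,[0,0,0],[0,0,0]]]'
```

```text
clock: 30.65
tcp_pos: [0.4902, 0.1859, 0.2222]
ee_rot: [[-0.643, 0.766, 0.0], [0.766, 0.643, 0.0], [0.0, 0.0, -1.0]]
contact_force: [0.3, -0.1, -1.1]
opening: 0.034
grip_force: 15.0
```

```bash
python3 -m inch '[[0.5,[0,0,-0.05],[0,0,0]],[0.5,[0,0,0],[0,0,0]],[0.5,[0,0,0],[0,0,0]],[-0.6,[0,0,0],[0,0,0]],[-0.6,[0,0,0],[0,0,0]],[-0.6,[0,0,0],[0,0,0]],[-0.6,[0,0,0],[0,0,0]],[-0.6,[0,0,0],[0,0,0]]]'
```

```text
clock: 31.65
tcp_pos: [0.4902, 0.1859, 0.2217]
ee_rot: [[-0.643, 0.766, -0.0], [0.766, 0.643, 0.0], [0.0, -0.0, -1.0]]
contact_force: [0.4, -0.3, 0.2]
opening: 0.0737
grip_force: 0.0
```

```bash
python3 -m inch '[[-0.6,[0,0,0],[0,0,0]],[-0.6,[0,0,0],[0,0,0]],[-0.6,[0,0,2],[0,0,0]],[-0.6,[0,0,4],[0,0,0]],[-0.6,[0,0,5],[0,0,0]],[-0.6,[0,0,5],[0,0,0]],[-0.6,[-4,4,0],[0,0,0]],[-0.6,[-4,4,0],[0,0,0]]]'
python3 -m inch '[[-0.6,[-4,4,0],[0,0,0]],[-0.6,[-4,4,0],[0,0,0]],[-0.6,[-4,4,0],[0,0,0]],[-0.6,[-4,4,0],[0,0,0]],[-0.6,[0,4,0],[0,0,0]],[-0.6,[0,0,0],[0,0,0]],[-0.6,[0,0,0],[0,0,0]],[-0.6,[0,0,0],[0,0,0]]]'
python3 - <<'E'
from h import *
im=r.snapshot("scene");a=cv2.resize(im[80:220,210:370],None,fx=2.5,fy=2.5,interpolation=cv2.INTER_CUBIC)
b=r.snapshot("top");b=cv2.resize(b[130:270,190:350],None,fx=2.5,fy=2.5,interpolation=cv2.INTER_CUBIC)
cv2.imwrite("pics/end.png",np.hstack([a,b])[:,:,::-1])
E
```

```text
clock: 32.65
tcp_pos: [0.4092, 0.2664, 0.3823]
ee_rot: [[-0.642, 0.767, 0.001], [0.767, 0.642, 0.001], [-0.0, 0.001, -1.0]]
contact_force: [0.0, 1.3, -0.1]
opening: 0.074
grip_force: 0.0
clock: 33.65
tcp_pos: [0.2505, 0.4651, 0.3817]
ee_rot: [[-0.642, 0.767, -0.0], [0.767, 0.642, -0.0], [-0.0, -0.0, -1.0]]
contact_force: [-0.6, 0.1, -0.5]
opening: 0.0744
grip_force: 0.0
```

View pics/end.png

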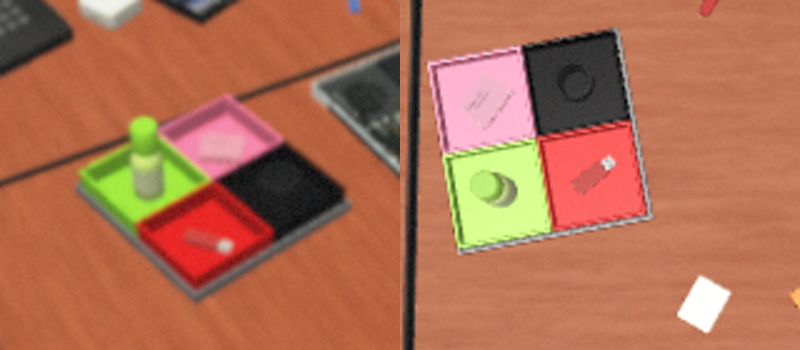

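Both views show the bottle upright in the green bin (scene (147,160), top (490,187)), and the stick, pad and loupe flat in their own bins. The arm is clear of everything.

```bash
python3 -c "
from cell import r
print(r.hand_in())"
```

```text
the job is handed in; nothing more can be done
None
```

The job is handed in: the red stick, pink pad and black loupe lie in their own bins, the green bottle went in last and stands upright in its bin, and the yellow pad and black tape were not touched; the clock stood at about 34 s.

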